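# Hang the green parts pail on the double hook

### The job

Swing the folded bail (wire handle) of the green pail up until it is upright while the pail still stands on the bench, then carry the pail by its bail to the hook stand and hang the bail over both prongs so that the pail hangs level, still and released. Leave the red pail where it stands.

Things in the scene. Friction and masses are not known exactly. Their poses are not given: they have to be found in the camera images.
- green_pail: Loose green round pail, 80 mm high, rim 100 mm wide, 0.3 to 0.55 kg. Origin: centre of underside, z up. Wire bail (114 mm wide U, arms 95 mm) hinged about the pail's y axis 68 mm above the origin. It starts flat: bar on the pail's -x side, 95 mm out, 68 mm up. Swings freely over the top (upright: bar 163 mm up, over the centre); falls if let go.
- green_pail_grip (a point): Centre of the black sleeve (16 mm square, 36 mm long, faces level and upright at first) in the middle of the bail's straight bar (7 mm wire along y, 102 mm straight). It turns freely on the wire, so fingers kept pointing down can pinch it and swing the bail up in an arc; an arc 3 mm wide just tugs the pail, a tight one jams it. 35 mm free between flat-lying sleeve and rim.
- hook_seat (a point): Fixed stand's seat, 207.5 mm up: the sleeve's centre belongs here. Two 8 mm prongs, 37 mm to either side along y, point to -x; between them it is open for fingers. Each is level from x = -12 to 12 mm, rises to its tip at -35 mm (top 22 mm above seat) and back to +55 (18 mm above); posts at +80. Enter from -x above the tips, bar along y, then lower.
- red_pail: A loose red pail, alike but for its colour, its bail folded flat too. Origin: centre of its underside. It stays where it stands.

How it is judged:
On the way:
1. the green pail's bail is swung up, within about 30 degrees of upright, while the pail stands on the bench (z of green_pail_grip in the frame of green_pail above 0.15 m and height (world z) of green_pail below 0.015 m and angle between green_pail's own z axis and vertical below 0.2 rad), for 0.1 s.
At the end, for the whole second after the job is handed in: Green pail hangs by its bail on both prongs, released: sleeve centre at the seat (25 mm front, 40 mm back, 20 mm sideways, -12 to +20 mm high), underside over 25 mm above the bench, tilt under 15 degrees, slower than 0.05 m/s; red pail within 30 mm of its start (x of green_pail_grip in the frame of hook_seat between -0.025 and 0.04 m and y of green_pail_grip in the frame of hook_seat between -0.02 and 0.02 m and z of green_pail_grip in the frame of hook_seat between -0.012 and 0.02 m and height (world z) of green_pail above 0.025 m and angle between green_pail's own z axis and vertical below 0.26 rad and linear speed of green_pail below 0.05 m/s and distance of red_pail from where it was at the start of the episode below 0.03 m); the robot touches nothing.
It fails at once if the red pail is moved more than 30 mm (distance of red_pail from where it was at the start of the episode above 0.03 m).
It also fails if it takes over 48 s, if anything falls off the work surface, if the arm or the gripper's body presses on something with over 40 N, if the wrist force passes 120 N, or if a joint passes its speed limit or range.

### The arm

A 6-joint arm with a two-finger parallel gripper is mounted at the origin on a cart in front of the work surface, level with it; the furniture and walls round the work are solid. World frame = base frame: x ahead of the robot, y to its left, z up, the work surface at z = 0. Lengths are in m, angles in rad, forces in N, time in s.
With the tool pointing down it reaches from about 0.375 to 0.9 m from the base axis. Payload 3.1 kg.
Tool frame: the origin (TCP) lies on the front face of the gripper's body, between the roots of the fingers; the fingertips stand 70 mm ahead of it and the grasp point (between the pads) lies 51 mm ahead of it; z points along the fingers, y is the line along which they close (so a half turn about z gives the same grasp; the last joint's range is limited). The gripper opens to 87 mm and grips with 3 to 60 N. Pads are 19 mm wide; open, the fingers measure 117 mm over their backs; the gripper's body (75 mm by 190 mm) begins 51 mm behind the grasp point.
Start: joints at [-1.3, 0.527, 1.433, -0, 1.181, -0.178], TCP at [0.272, -0.563, 0.292] pointing down, gripper open.
Joint ranges: [-3.08, 3.08], [-0.75, 2.2], [0.22, 2.44], [-1.43, 4.57], [0, 2.65], [-2.85, 2.85]. Speed limits (rad/s): [2.79, 2.79, 3.14, 3.14, 3.14, 3.14].

### API

Orientations are given as a unit quaternion [x, y, z, w].
In Python, from rig import robot, cams, ticket gives the robot as it stands. The module is installed in compiled form; this text tells all that it offers.
- The arm moves only by the shell command python3 -m crank 'ROWS' [FORCE]. ROWS is JSON, a list of rows, each a list of 7 numbers: the shift along the tool's x, y, z in cm, then the turn, a rotation vector about the tool's x, y, z in rad, then the closure, from 0 (fully open) to 1 (shut). A call has 1 to 5 rows; each row shifts and turns the commanded pose from where the row before left it, along the tool's axes as they then stand; what a row does not reach is not made up. A row lasts 1/8 s, in which the tool goes at most 62.5 mm and 10.7 degrees, less where a joint would pass 70% of its speed; a pose out of reach is approached as far as the arm can. A call is refused whole if a number of a shift passes 6.25 or a number of a turn 0.188, either way. A call with a gripper value outside its range is refused whole. The fingers move at their own pace and stop on an object; FORCE is the grip in N (left out, the last holds). Time passes only in rows, so rows that do not move let the fingers close. It gives the time, the measured TCP pose, the force, the opening and the grip force at its end, in the units of the state.
- robot.get_obs(): the state, without advancing time (a new reading comes with each control period).
- cams.camera(name): name is "scene" or "top" or "wrist"; returns the picture (384x512x3 uint8, red, green, blue); there is no depth.
- cams.camera_info(name): a dict with "intrinsics" (3x3 intrinsics, pixels), "pose" (4x4, takes a point from camera to world coordinates). Camera axes: x right, y down, z forward; pixel columns grow to the right and rows downward; lengths in m; the calibration is good to about 2 mm. A picture is of the moment at which its call begins: read the wrist's pose just before it. camera_info takes no time and is no camera call; for the wrist camera it gives the pose at the moment of the call.
- ticket.hand_in(): hands the job in; it is judged then, once.
The state is a dict: "time": time; "q": joint angles; "joint_velocities": joint speeds; "joint_torque": joint torques, N m; "position": TCP position; "tool_rot": TCP orientation; "ft_force": force on the tool from outside, world axes, zero at the start; "moment": the same for the moment, N m; "grip_width": finger opening in m; "grip_force": force on a finger pad.
Only numpy, scipy, OpenCV 4.12 (cv2) and the standard library are available. Lean on these libraries where they do the work, as an engineer would, in place of code of your own. Each camera call takes 0.05 s, during which the arm holds its last target. There are 200 camera calls.

## Working session

There is one attempt and no reset: what is moved stays moved. The work goes in short steps, Python scripts to look and compute and a shell command to move; the robot and the scene stay as the last step left them, time stands still between calls to the robot, and variables do not carry over. Pictures are saved under pics/ and viewed, at most 10 in all, crops included, and the job is handed in when it is done.

```bash
mkdir -p pics
python3 - <<'E'
from rig import robot, cams
import cv2,numpy as np
np.set_printoptions(precision=4,suppress=True)
for n in ("top","scene"):
    im=cams.camera(n); cv2.imwrite(f"pics/{n}0.png",im[:,:,::-1]); i=cams.camera_info(n); print(n,i["intrinsics"],i["pose"])
o=robot.get_obs();print(o["time"],o["position"],o["tool_rot"],o["grip_width"],o["q"])
E
```

```text
top [[487.4182   0.     248.942 ]
 [  0.     487.4182 192.5251]
 [  0.       0.       1.    ]] [[ 0.0272 -0.9982  0.053   0.4773]
 [-0.9994 -0.026   0.0222 -0.1436]
 [-0.0208 -0.0536 -0.9983  1.4157]
 [ 0.      0.      0.      1.    ]]
scene [[372.9837   0.     261.9044]
 [  0.     372.9837 191.7876]
 [  0.       0.       1.    ]] [[-0.8599 -0.3602  0.3617  0.1542]
 [-0.5103  0.6234 -0.5924  0.4948]
 [-0.0121 -0.694  -0.7199  0.9058]
 [ 0.      0.      0.      1.    ]]
0.1 [ 0.2716 -0.5623  0.2914] [ 0.9748  0.223  -0.     -0.001 ] 0.08715125777769658 [-1.2995  0.5284  1.4338 -0.      1.1814 -0.1785]
```

View pics/top0.png

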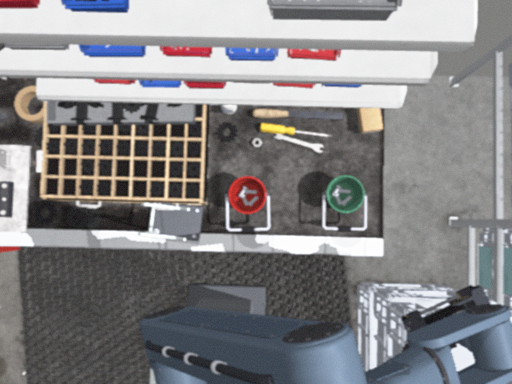

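View pics/scene0.png

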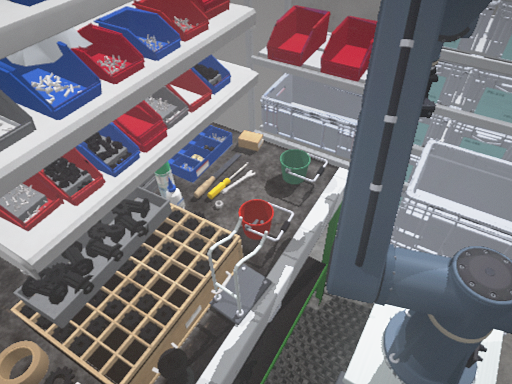

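The top view shows the red pail at (247,195), the green pail at (345,194) with its bail towards the robot (bar near row 228), and the hook stand near (178,222). In the scene view the stand is near (235,285). I'll enlarge the stand.

```bash
cat > h.py <<'E'
import cv2,numpy as np
from rig import robot,cams
np.set_printoptions(precision=4,suppress=True)
def ray(n,uv,info=None):
    i=info or cams.camera_info(n);K=np.array(i["intrinsics"]);T=np.array(i["pose"])
    d=T[:3,:3]@np.linalg.solve(K,[uv[0],uv[1],1.]);return T[:3,3],d
def plane(n,uv,z,info=None):
    c,d=ray(n,uv,info);return c+d*(z-c[2])/d[2]
def two(n1,a,n2,b,i1=None,i2=None):
    c1,d1=ray(n1,a,i1);c2,d2=ray(n2,b,i2)
    s=np.linalg.lstsq(np.c_[d1,-d2],c2-c1,rcond=None)[0]
    p,q=c1+s[0]*d1,c2+s[1]*d2;return (p+q)/2,np.linalg.norm(p-q)
E
python3 - <<'E'
from h import *
t=cv2.imread("pics/top0.png");s=cv2.imread("pics/scene0.png")
a=cv2.resize(t[165:245,135:385],None,fx=3,fy=3,interpolation=3)
b=cv2.resize(s[195:330,190:310],None,fx=2.4,fy=2.4,interpolation=3)
out=np.zeros((240+324,750,3),np.uint8);out[:240]=a;out[240:240+b.shape[0],:b.shape[1]]=b
c=cv2.resize(s[135:235,225:345],None,fx=3,fy=3,interpolation=3);out[240:540,320:680]=c
cv2.imwrite("pics/crop1.png",out)
hsv=cv2.cvtColor(t,cv2.COLOR_BGR2HSV)
for nm,m in (("g",cv2.inRange(hsv,(60,80,30),(90,255,255))),("r",cv2.inRange(hsv,(0,150,60),(8,255,255))|cv2.inRange(hsv,(172,150,60),(180,255,255)))):
    m[:160]=0;m[235:]=0;m[:,:200]=0
    c=max(cv2.findContours(m,0,2)[0],key=cv2.contourArea);e=cv2.fitEllipse(cv2.convexHull(c));print(nm,e,plane("top",e[0],.08))
E
```

```text
g ((344.7439270019531, 193.6533660888672), (37.3383674621582, 38.2804069519043), 85.85111236572266) [ 0.5521 -0.3759  0.08  ]
r ((246.82469177246094, 194.5255126953125), (37.39908218383789, 37.7141227722168), 82.63417053222656) [ 0.5427 -0.1083  0.08  ]
```

View pics/crop1.png

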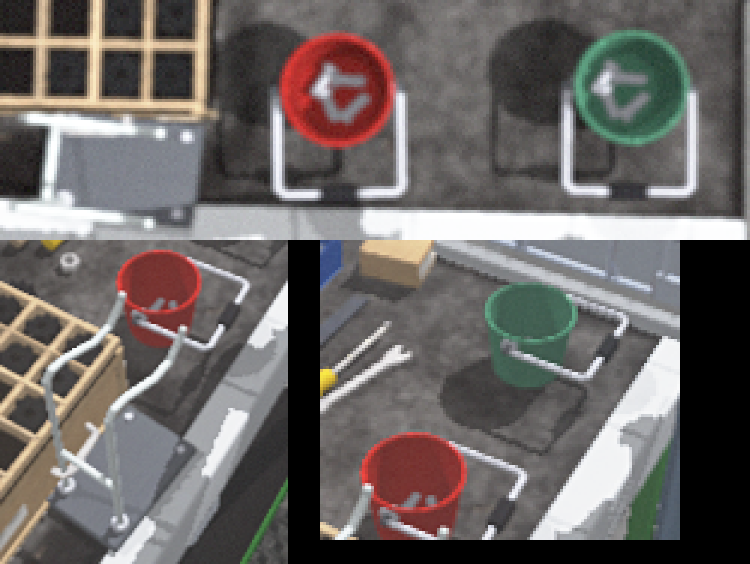

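The crop shows the prong tips pointing towards the red pail (world -y), with scene pixels near (241,218) and (266,233) and post feet near (218,297) and (240,313). The bail bars lie towards -x, with the sleeve centres visible.

Run:
```python
from h import *
S=lambda x,y:(190+x/2.4,195+(y-240)/2.4)
T=lambda x,y:(135+x/3,165+y/3)
t1=plane("scene",S(123,296),.225);t2=plane("scene",S(183,331),.225);print("tips",t1,t2,(t1+t2)/2)
b1=plane("scene",S(67,485),.012);b2=plane("scene",S(120,523),.012);print("feet",b1,b2,(b1+b2)/2)
d=(t2+t1)/2-(b1+b2)/2;print("axis len",np.linalg.norm(d[:2]),np.arctan2(d[1],d[0]), "pair",np.arctan2(*(t1-t2)[1::-1]),np.linalg.norm(t1-t2))
G=lambda x,y:(225+x/3,135+y/3)
print("sleeve top",plane("top",T(628,191),.076),plane("scene",(225+(608-320)/3,135+(348-240)/3),.07))
print("prong ends top",plane("top",T(155,118),.225),plane("top",T(155,218),.225))
print("red sleeve",plane("top",T(340,191),.076))
# candidates in top image of prong ends
t=cv2.imread("pics/top0.png");cv2.imwrite("pics/stand.png",cv2.resize(t[195:250,130:230],None,fx=7,fy=7,interpolation=2))
```

```text
tips [0.4941 0.0343 0.225 ] [0.4209 0.0421 0.225 ] [0.4575 0.0382 0.225 ]
feet [0.5075 0.1465 0.012 ] [0.4336 0.1541 0.012 ] [0.4706 0.1503 0.012 ]
axis len 0.11286028166552074 -1.6869097223919074 pair -0.10542330155521441 0.07363513763851988
sleeve top [ 0.4565 -0.3771  0.076 ] [ 0.4547 -0.3716  0.07  ]
prong ends top [0.5077 0.0346 0.225 ] [0.4263 0.0318 0.225 ]
red sleeve [ 0.4493 -0.1149  0.076 ]
```

View pics/stand.png

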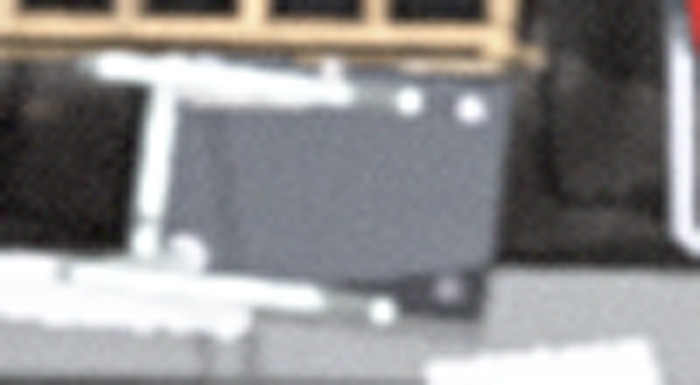

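```bash
python3 - <<'E'
from h import *
for a,b in (((188.3,209.3),(241.3,218.3)),((184.6,239.6),(266.3,233))): print(two("top",a,"scene",b))
E
python3 -m crank '[[4.9,-1.8,0.4,0,0,0,0.4],[4.9,-1.8,0.4,0,0,0,0.4],[4.9,-1.8,0.4,0,0,0,0.4],[4.9,-1.8,0.4,0,0,0,0.4],[4.9,-1.8,0.4,0,0,0,0.4]]' 20
python3 -m crank '[[0,0,0,0,0,-0.16,0.53],[0,0,0,0,0,-0.16,0.53],[0,0,0,0,0,-0.16,0.53],[0,0,0,0,0,-0.16,0.53],[0,0,0,0,0,-0.16,0.53]]'
python3 -m crank '[[0,0,0,0,0,-0.16,0.53],[0,0,0,0,0,-0.16,0.53],[0,0,0,0,0,0,0.53],[0,0,0,0,0,0,0.53]]'
python3 - <<'E'
from h import *
o=robot.get_obs();print(o["position"],o["tool_rot"],o["grip_width"],o["q"])
i=cams.camera_info("wrist");im=cams.camera("wrist");cv2.imwrite("pics/w1.png",im[:,:,::-1])
np.savez("w1.npz",K=i["intrinsics"],T=i["pose"]);print(i)
E
```

```text
(array([0.496 , 0.031 , 0.2205]), np.float64(0.0006982471775699207))
(array([0.422 , 0.038 , 0.2193]), np.float64(0.001890752320978775))
time: 0.72
position: [0.4541, -0.3738, 0.2718]
tool_rot: [0.975, 0.223, -0.0, -0.0]
ft_force: [0.3, -0.3, -0.2]
grip_width: 0.0532
grip_force: 0.0
time: 1.35
position: [0.4531, -0.3749, 0.2717]
tool_rot: [0.809, 0.587, -0.0, -0.001]
ft_force: [-0.2, 0.4, -0.3]
grip_width: 0.0409
grip_force: 0.0
time: 1.85
position: [0.4532, -0.3751, 0.272]
tool_rot: [0.708, 0.706, 0.0, -0.0]
ft_force: [0.6, 0.3, 0.3]
grip_width: 0.041
grip_force: 0.0
[ 0.4532 -0.3751  0.272 ] [ 0.7083  0.7059  0.     -0.0003] 0.04098618045435342 [-0.8813  0.502   1.5482  0.      1.092  -0.878 ]
{'intrinsics': array([[295.5451,   0.    , 256.0822],
       [  0.    , 295.5451, 193.2743],
       [  0.    ,   0.    ,   1.    ]]), 'pose': array([[ 1.    , -0.0034, -0.0009,  0.4536],
       [-0.0035, -0.9562, -0.2927, -0.2937],
       [ 0.0001,  0.2927, -0.9562,  0.3648],
       [ 0.    ,  0.    ,  0.    ,  1.    ]])}
```

View pics/w1.png

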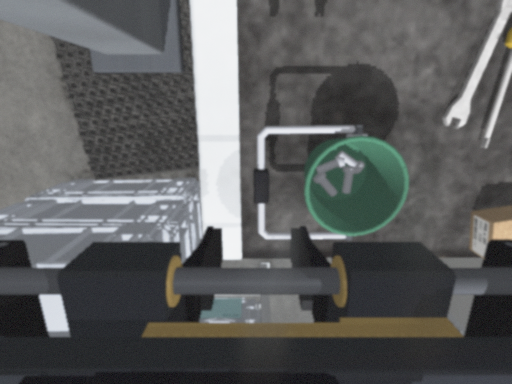

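The wrist view shows the green bail with its sleeve at (261,186), the bar running along column 261, and the pail rim centred near (357,186).

Run:
```python
from h import *
z=np.load("w1.npz");i=dict(intrinsics=z["K"],pose=z["T"])
im=cv2.imread("pics/w1.png");h=cv2.cvtColor(im,cv2.COLOR_BGR2HSV)
m=cv2.inRange(h,(60,80,30),(90,255,255));m[245:]=0
c=max(cv2.findContours(m,0,2)[0],key=cv2.contourArea);e=cv2.fitEllipse(cv2.convexHull(c));print(e,plane("",e[0],.08,i))
s=(h[:,:,2]<60).astype(np.uint8)*255;r=np.zeros_like(s);r[165:208,250:274]=s[165:208,250:274]
c=max(cv2.findContours(r,0,2)[0],key=cv2.contourArea);b=cv2.minAreaRect(c);print(b,plane("",b[0],.073,i))
for uv in ((261,140),(262,230),(355,127),(340,237),(290,129),(290,236.5)): print(uv,plane("",uv,.0695,i))
```

```text
((354.9511413574219, 183.98056030273438), (99.92940521240234, 105.36797332763672), 67.34835052490234) [ 0.5521 -0.3715  0.08  ]
((261.0, 185.0), (32.0, 14.0), 90.0) [ 0.4584 -0.3742  0.073 ]
(261, 140) [ 0.4584 -0.3289  0.0695]
(262, 230) [ 0.4596 -0.4258  0.0695]
(355, 127) [ 0.5503 -0.3167  0.0695]
(340, 237) [ 0.545  -0.4345  0.0695]
(290, 129) [ 0.4868 -0.3184  0.0695]
(290, 236.5) [ 0.4903 -0.4337  0.0695]
```

```bash
python3 -m crank '[[0,0.45,0,0,0,0,0.6],[0,0,5,0,0,0,0.6],[0,0,5,0,0,0,0.6],[0,0,3.3,0,0,0,0.6],[0,0,2,0,0,0,0.6]]'
python3 -m crank '[[0,0,0,0,0,0,0.6],[0,0,0,0,0,0,0.9],[0,0,0,0,0,0,0.9],[0,0,0,0,0,0,0.9]]' 20
```

```text
time: 2.52
position: [0.4576, -0.3747, 0.1172]
tool_rot: [0.708, 0.707, 0.0, -0.001]
ft_force: [0.2, 0.5, 0.3]
grip_width: 0.0347
grip_force: 0.0
time: 3.02
position: [0.4581, -0.3756, 0.1203]
tool_rot: [0.707, 0.707, -0.0, 0.001]
ft_force: [0.2, 0.2, 1.1]
grip_width: 0.0158
grip_force: 20.0
```

```bash
python3 -m crank '[[0,0.12,-1.5,0,0,0,0.9],[0,0.35,-1.47,0,0,0,0.9],[0,0.58,-1.39,0,0,0,0.9],[0,0.79,-1.28,0,0,0,0.9],[0,0.98,-1.15,0,0,0,0.9]]'
```

```text
time: 3.65
position: [0.4863, -0.3753, 0.1884]
tool_rot: [0.707, 0.707, -0.0, -0.0]
ft_force: [-2.3, -0.6, 0.3]
grip_width: 0.0162
grip_force: 20.0
```

```bash
python3 -m crank '[[0,1.15,-0.98,0,0,0,0.9],[0,1.28,-0.78,0,0,0,0.9],[0,1.39,-0.58,0,0,0,0.9],[0,1.47,-0.35,0,0,0,0.9],[0,1.4,-0.08,0,0,0,0.9]]'
python3 -m crank '[[0,0,0,0,0,0,0.9],[0,0,0,0,0,0,0.9]]'
python3 - <<'E'
from h import *
i=cams.camera_info("wrist");im=cams.camera("wrist");s=cams.camera("scene")
cv2.imwrite("pics/c2.png",np.hstack([im[:,:,::-1],cv2.resize(s[120:270,210:346],None,fx=2.56,fy=2.56)[:,:280,::-1]]))
E
```

```text
time: 4.28
position: [0.5547, -0.3752, 0.2154]
tool_rot: [0.707, 0.707, 0.001, 0.001]
ft_force: [0.3, -0.2, 1.4]
grip_width: 0.016
grip_force: 20.0
time: 4.53
position: [0.554, -0.3753, 0.2153]
tool_rot: [0.707, 0.707, 0.0, 0.001]
ft_force: [-0.0, 0.7, 6.0]
grip_width: 0.0157
grip_force: 20.0
```

View pics/c2.png

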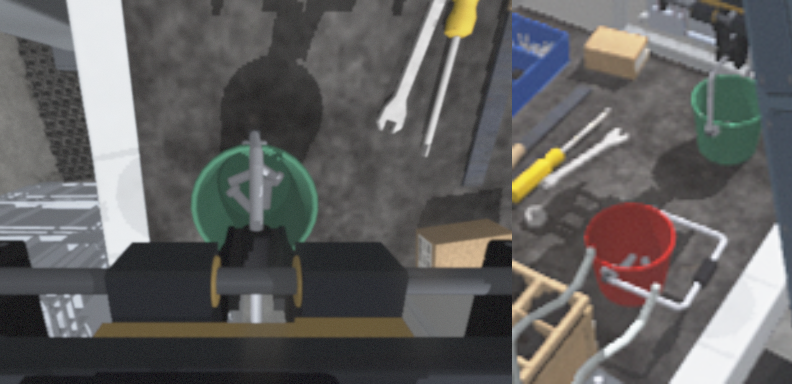

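The bail is upright and the pail stands on the bench. Lifting next.

```bash
python3 -m crank '[[0,0,-1,0,0,0,0.9],[0,0,-2,0,0,0,0.9],[0,0,-2.5,0,0,0,0.9],[0,0,-2.5,0,0,0,0.9],[0,0,-1.5,0,0,0,0.9]]' 40
python3 -m crank '[[0,0,-0.9,0,0,0,0.9],[0,0,0,0,0,0,0.9],[0,0,0,0,0,0,0.9],[0,0,0,0,0,0,0.9]]'
```

```text
time: 5.25
position: [0.5527, -0.3754, 0.31]
tool_rot: [0.707, 0.707, -0.0, -0.0]
ft_force: [-0.4, 0.0, -3.8]
grip_width: 0.0155
grip_force: 40.0
time: 5.75
position: [0.5525, -0.3751, 0.3177]
tool_rot: [0.707, 0.707, -0.0, -0.001]
ft_force: [0.5, -0.1, -5.1]
grip_width: 0.0155
grip_force: 40.0
```

```bash
python3 -m crank '[[1,-0.3,0,0,0,0,0.9],[2,-0.6,0,0,0,0,0.9],[3,-0.95,0,0,0,0,0.9],[3,-0.95,0,0,0,0,0.9],[3,-0.95,0,0,0,0,0.9]]'
python3 -m crank '[[3,-0.95,0,0,0,0,0.9],[3,-0.95,0,0,0,0,0.9],[3,-0.95,0,0,0,0,0.9],[3,-0.95,0,0,0,0,0.9],[3,-0.95,0,0,0,0,0.9]]'
python3 -m crank '[[2.5,-0.9,0,0,0,0,0.9],[1.5,-0.6,0,0,0,0,0.9],[0.5,-0.4,0,0,0,0,0.9],[0,0,0,0,0,0,0.9]]'
python3 -m crank '[[0,0,0,0,0,-0.146,0.9],[0,0,0,0,0,-0.146,0.9],[0,0,0,0,0,-0.146,0.9],[0,0,0,0,0,-0.146,0.9],[0,0,0,0,0,-0.146,0.9]]'
python3 -m crank '[[0,0,0,0,0,-0.146,0.9],[0,0,0,0,0,-0.146,0.9],[0,0,0,0,0,-0.146,0.9],[0,0,0,0,0,-0.146,0.9],[0,0,0,0,0,-0.146,0.9]]'
python3 -m crank '[[0,0,0,0,0,0,0.9],[0,0,0,0,0,0,0.9],[0,0,0,0,0,0,0.9],[0,0,0,0,0,0,0.9]]'
python3 - <<'E'
from h import *
i=cams.camera_info("wrist");im=cams.camera("wrist");s=cams.camera("scene");print(i["pose"])
cv2.imwrite("pics/c3.png",np.hstack([im[:,:,::-1],cv2.resize(s[180:330,190:302],None,fx=2.56,fy=2.56)[:,:,::-1]]))
np.savez("w3.npz",K=i["intrinsics"],T=i["pose"])
E
```

```text
time: 6.38
position: [0.5147, -0.2536, 0.3188]
tool_rot: [0.707, 0.707, 0.0, -0.0]
ft_force: [0.2, 1.0, -3.3]
grip_width: 0.0153
grip_force: 40.0
time: 7.0
position: [0.4673, -0.1036, 0.3191]
tool_rot: [0.707, 0.707, 0.0, 0.0]
ft_force: [0.2, -0.4, -3.7]
grip_width: 0.0158
grip_force: 40.0
time: 7.5
position: [0.4492, -0.0603, 0.319]
tool_rot: [0.707, 0.707, 0.0, 0.0]
ft_force: [0.3, -0.4, -3.9]
grip_width: 0.0156
grip_force: 40.0
time: 8.12
position: [0.4499, -0.0614, 0.3189]
tool_rot: [0.407, 0.913, -0.0, 0.001]
ft_force: [-0.1, 0.1, -5.1]
grip_width: 0.0156
grip_force: 40.0
time: 8.75
position: [0.4499, -0.0614, 0.3189]
tool_rot: [0.054, 0.999, -0.0, 0.0]
ft_force: [0.8, -1.0, -4.5]
grip_width: 0.0155
grip_force: 40.0
time: 9.25
position: [0.4492, -0.0603, 0.3189]
tool_rot: [0.056, 0.998, -0.0, 0.0]
ft_force: [0.3, 1.0, -3.6]
grip_width: 0.0155
grip_force: 40.0
[[ 0.1124  0.9497  0.2923  0.3689]
 [ 0.9937 -0.1076 -0.0325 -0.0507]
 [ 0.0006  0.294  -0.9558  0.4116]
 [ 0.      0.      0.      1.    ]]
```

View pics/c3.png

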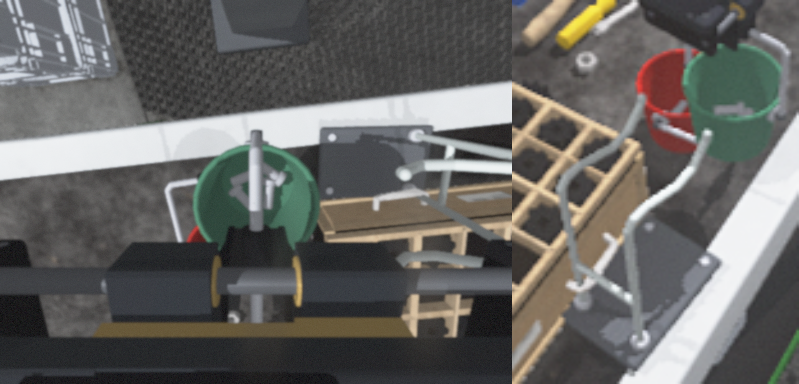

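The wrist picture shows the carried pail upright, with the front prong tip at (403,174) and the other near (403,258) beside the finger. The scene crop shows the pail clear of the tips and the red pail undisturbed.

Run:
```python
from h import *
z=np.load("w3.npz");i=dict(intrinsics=z["K"],pose=z["T"])
for uv,s,t in (((403,174),(266.2,232.7),(184.6,239.6)),((402,258),(240.5,218.6),(188.3,209.3))): print(plane("",uv,.2255,i),two("","".join("") or uv,"scene",s,i),two("",uv,"top",t,i))
```

```text
[0.4236 0.0388 0.2255] (array([0.4233, 0.0399, 0.2227]), np.float64(0.0020723317992612234)) (array([0.4218, 0.0357, 0.2318]), np.float64(9.032510695148256e-05))
[0.485  0.0401 0.2255] (array([0.4888, 0.0396, 0.2277]), np.float64(0.008974486791703498)) (array([0.4924, 0.0372, 0.2182]), np.float64(0.013799700872919707))
```

```bash
python3 -m crank '[[0,0.8,0,0,0,0,0.9],[0,1.6,0,0,0,0,0.9],[0.1,2.4,0,0,0,0,0.9],[0,2.4,0,0,0,0,0.9],[0,2.4,0,0,0,0,0.9]]'
python3 -m crank '[[0,1.8,0,0,0,0,0.9],[0,1.2,0,0,0,0,0.9],[0,0.6,0,0,0,0,0.9],[0,0,0,0,0,0,0.9],[0,0,0,0,0,0,0.9]]'
python3 -m crank '[[0,0,1,0,0,0,0.9],[0,0,1.5,0,0,0,0.9],[0,0,1.5,0,0,0,0.9],[0,0,0.8,0,0,0,0.9],[0,0,0,0,0,0,0.9]]'
python3 - <<'E'
from h import *
s=cams.camera("scene");w=cams.camera("wrist")
cv2.imwrite("pics/c4.png",np.hstack([w[:,:,::-1],cv2.resize(s[180:330,190:302],None,fx=2.56,fy=2.56)[:,:,::-1]]))
E
```

```text
time: 9.98
position: [0.4587, 0.0372, 0.3189]
tool_rot: [0.056, 0.998, 0.0, -0.0]
ft_force: [0.1, -0.2, -3.2]
grip_width: 0.0154
grip_force: 40.0
time: 10.6
position: [0.4629, 0.0707, 0.3188]
tool_rot: [0.056, 0.998, -0.0, -0.0]
ft_force: [0.4, -0.4, -3.4]
grip_width: 0.0153
grip_force: 40.0
time: 11.22
position: [0.4625, 0.0708, 0.2701]
tool_rot: [0.056, 0.998, 0.0, -0.001]
ft_force: [0.5, 0.2, -3.4]
grip_width: 0.0154
grip_force: 40.0
```

View pics/c4.png

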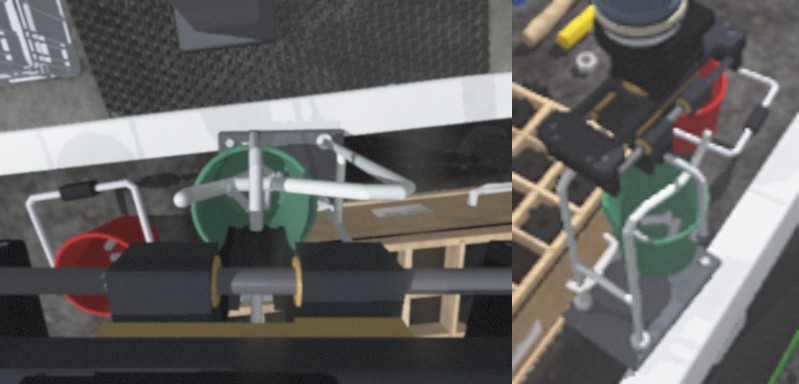

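The pail sits between the tips and posts, with the bar just above the front prong at wrist pixel (255,185). I'll lower it until the prongs take the load.

```bash
python3 -m crank '[[0,0,0.6,0,0,0,0.9],[0,0,0.4,0,0,0,0.9],[0,0,0,0,0,0,0.9]]'
python3 -m crank '[[0,0,0.15,0,0,0,0.9],[0,0,0,0,0,0,0.9]]'
```

```text
time: 11.7
position: [0.4626, 0.0711, 0.2606]
tool_rot: [0.056, 0.998, 0.0, -0.0]
ft_force: [-0.3, 0.0, -4.2]
grip_width: 0.0158
grip_force: 40.0
time: 11.95
position: [0.463, 0.0711, 0.2596]
tool_rot: [0.056, 0.998, -0.0, 0.0]
ft_force: [0.1, 0.5, -1.0]
grip_width: 0.0156
grip_force: 40.0
```

```bash
python3 -m crank '[[0,0,0.05,0,0,0,0.9],[0,0,0,0,0,0,0.75],[0,0,0,0,0,0,0.55],[0,0,0,0,0,0,0.5],[0,0,0,0,0,0,0.5]]' 10
python3 -m crank '[[0,0,-1,0,0,0,0.5],[0,0,-2,0,0,0,0.5],[0,0,-3,0,0,0,0.5],[0,0,-3,0,0,0,0.5],[0,0,-3,0,0,0,0.5]]'
python3 -m crank '[[0,0,0,0,0,0,0.5],[0,0,0,0,0,0,0.5],[0,0,0,0,0,0,0.5],[0,0,0,0,0,0,0.5],[0,0,0,0,0,0,0.5]]'
python3 - <<'E'
from h import *
s=cams.camera("scene");w=cams.camera("wrist")
cv2.imwrite("pics/c5.png",np.hstack([w[:,:,::-1],cv2.resize(s[180:330,190:302],None,fx=2.56,fy=2.56)[:,:,::-1]]))
E
```

```text
time: 12.58
position: [0.463, 0.071, 0.2588]
tool_rot: [0.056, 0.998, 0.0, 0.0]
ft_force: [-0.9, 0.0, -0.2]
grip_width: 0.0408
grip_force: 0.0
time: 13.2
position: [0.4628, 0.0711, 0.3805]
tool_rot: [0.056, 0.998, -0.0, 0.0]
ft_force: [1.3, 0.4, -0.8]
grip_width: 0.0433
grip_force: 0.0
time: 13.82
position: [0.4628, 0.071, 0.3783]
tool_rot: [0.056, 0.998, 0.0, -0.001]
ft_force: [-0.6, -0.4, 0.5]
grip_width: 0.0435
grip_force: 0.0
```

View pics/c5.png

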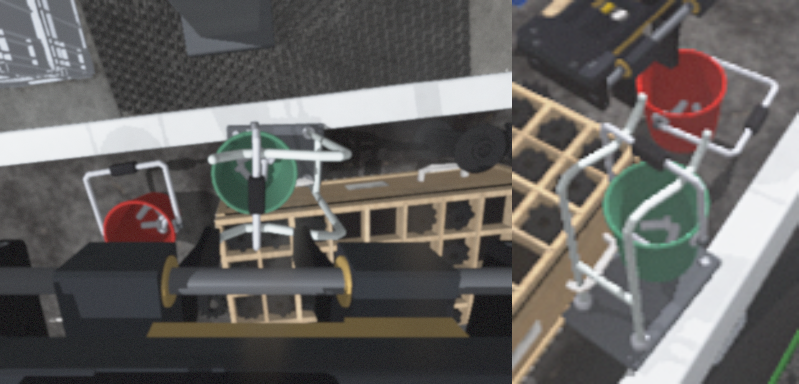

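The bar lies over both prongs with the sleeve centred at wrist pixel (257,195). The pail hangs level and the gripper is clear of it. I'll let it settle, then hand in.

```bash
for k in 1 2 3 4; do python3 -m crank '[[0,0,0,0,0,0,0.5],[0,0,0,0,0,0,0.5],[0,0,0,0,0,0,0.5],[0,0,0,0,0,0,0.5],[0,0,0,0,0,0,0.5]]' >/dev/null; done
python3 - <<'E'
from h import *
from rig import ticket
a=cams.camera("scene").astype(int)
for _ in range(4): b=cams.camera("scene").astype(int)
d=np.abs(a-b)[180:330,190:302].max(2);print("moving px",(d>40).sum())
print(ticket.hand_in())
E
```

```text
moving px 0
the job is handed in; nothing more can be done
None
```

The green pail's bail was swung upright on the bench and the pail now hangs level, still and released on both prongs; the red pail was not touched and the job is handed in, though the hand-in returned no verdict.

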